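# Wedge up the setting plate and hold it for locking

### The arm

A 7-joint arm with a two-finger parallel gripper is mounted at the origin on the work surface. World frame = base frame: x ahead of the robot, y to its left, z up, the work surface at z = 0. Lengths are in m, angles in rad, forces in N, time in s.
With the tool pointing down it reaches from about 0.4 to 0.85 m from the base axis. Payload 10.4 kg.
Tool frame: the origin (TCP) lies at the very end of the fingers, on their centre line; the grasp point (between the pads) lies 19 mm behind it; x points along the fingers, z is the direction in which the jaws open and shut, and the axes are right-handed (so a half turn about x gives the same grasp; the last joint's range is limited). The gripper opens to 85 mm and grips with 20 to 120 N. Pads are 22 mm wide; open, the fingers measure 114 mm over their backs; the gripper's body (76 mm by 85 mm) begins 54 mm behind the grasp point. The pads swing forward as they close: fully open they stand 13 mm farther back than shut.
Start: joints at [1.091, 0.332, -0.065, 1.46, 0.022, 1.35, -0.088], TCP at [0.276, -0.561, 0.231] pointing down, gripper open.
Joint ranges: [-2.6, 2.6], [-0.5, 2.12], [-1.47, 1.34], [0.16, 2.42], [-1.27, 4.41], [0.06, 2.06], [-2.6, 2.6]. Speed limits (rad/s): [2.22, 2.22, 2.79, 2.79, 3.14, 3.14, 3.14].

### API

Orientations are given as a unit quaternion [x, y, z, w].
In Python, from workcell import readout, camera, manip gives the robot as it stands.
- The arm moves only by the shell command python3 -m inch 'ROWS' [FORCE]. ROWS is JSON, a list of rows, each a list of 3 entries, a list of its own where there are three numbers: the turn, a rotation vector about the tool's x, y, z in degrees, then the shift along the tool's x, y, z in mm, then the closure, from 0 (fully open) to 1 (shut). In form: [[[wx, wy, wz], [dx, dy, dz], hand], ...]. A call has 1 to 10 rows; each row is the pose to reach, as a shift and turn from the pose measured when the call began, along the tool's axes at that moment; what a row does not reach only later rows make up. A row lasts 1/8 s, in which the tool goes at most 62.5 mm and 10.7 degrees, less where a joint would pass 70% of its speed; a pose out of reach is approached as far as the arm can. A call with a gripper value outside its range is refused whole. The fingers move at their own pace and stop on an object; FORCE is the grip in N (left out, the last holds). Time passes only in rows, so rows that repeat a pose let the fingers close. It gives the time, the measured TCP pose, the force and the opening at its end, in the units of the state.
- readout.get_obs(): the state, without advancing time (a new reading comes with each control period).
- camera(name): name is "side" or "top"; returns a dict with "pixels" (420x560x3 uint8, red, green, blue), "range_z" (420x560 float32, m along the optical axis (not along the pixel's ray), 0 where there is no reading), "intrinsics" (3x3 intrinsics, pixels), "dist" ([k1, k2, p1, p2, k3] as OpenCV has them; the pictures are not rectified), "extrinsics" (4x4, takes a point from world to camera coordinates). Camera axes: x right, y down, z forward; pixel columns grow to the right and rows downward; lengths in m; the calibration is good to about 2 mm. A picture is of the moment at which its call begins.
- manip.hand_in(): hands the job in, once; it reports no verdict.
The state is a dict: "clock": time; "joint_pos": joint angles; "joint_velocities": joint speeds; "tau": joint torques, N m; "position": TCP position; "ee_rot": TCP orientation; "ft_force": force on the tool from outside, world axes, zero at the start; "torque": the same for the moment, N m; "grip_width": opening from 0.0 (shut) to 1.0 (fully open).
Only numpy, scipy, OpenCV 4.12 (cv2) and the standard library are available. Lean on these libraries where they do the work, as an engineer would, in place of code of your own. Each camera call takes 0.05 s, during which the arm holds its last target.

### The job

Pick up the blue wax wedge with a light grip (under 30 N, or the jaws mark the wax), set it flat on the stand's base in front of the hinged steel plate with its thin end under the middle of the plate's brass bar, and push it straight in until the plate just lifts off its two red rests: 2 to 5 mm at the bar, and never more than 7 mm on the way. Lift with the wedge alone, do not disturb the other things on the bench, and finish while still gripping the wedge in place, so that a colleague can lock the plate.

Things in the scene. Friction and masses are not known exactly. Their poses are not given: they have to be found in the camera images.
- wedge: Blue wax wedge, loose, 60 g, 102 x 28 x 42 mm. At its back an upright block, the heel (30 long, 28 wide, 42 high), gripped across the 28 mm; in front a nose 72 mm long, flat underneath, sloping evenly from 22 mm high at the heel to 4 mm at the tip (1 in 4). Origin: underside, below the heel's middle; x along the nose (tip at x = 87 mm), z up. At most 30 N from each finger.
- band (a point): Middle of the white band across the wedge's slope, 54 mm from the tip (band 48 to 60 mm from it), 17.5 mm above the wedge's underside. With the bar over the band the lift is right.
- stand: Setting stand, fixed; flat grey base 305 x 150 mm, 12 thick. Origin: underside of the base, below the middle of the brass bar; x along the base to the hinge (at x = 150 mm), z up. The wedge's clear runway, between white lines at y = +-24 mm, is the base from x = -130 mm to the bar at x = 0. Two red rests, 16 mm round, stand under the plate at x = 12, y = +-56 mm.
- plate: Hinged steel plate of the stand, about 0.7 kg, 158 x 114 x 8 mm, lying level on the red rests, top 39 mm above the bench; a wooden clamp block with a brass ring on it reaches 62 mm. A round brass bar, 10 mm thick, 114 mm wide, runs along y under its front edge, which lifts freely about the hinge. Origin: on the hinge axis, 35 mm above the bench; axes as the stand's.
- lip (a point): Lowest point of the middle of the plate's brass bar, 150 mm from the hinge. When the plate lies on its rests this is 26 mm above the bench, 14 mm above the top of the base; its height above 26 mm is the lift.
- bowl: Bystander: small red bowl, 80 mm across, 40 mm high, loose; origin under its centre.
- jar: Bystander: amber jar with a black cap, 56 mm across, 75 mm high, loose; origin under its centre.
- stonebox: Bystander: grey divided stone box, 90 x 120 x 30 mm, loose; origin under its centre.
- driver: Bystander: screwdriver lying on the bench; origin near its middle.
- hammer: Bystander: hammer lying on the bench; origin near its middle.
- collar: Bystander: brass ring, 44 mm across, 12 mm high, loose; origin under its centre.
There are look-alikes about, which are no part of the job. Of the things like the wedge, leave any that is pink or turquoise; of the rest the smaller one is meant.

How it is judged:
By the outcome, as a careful person would: the job done as asked, in the order asked, and still so for the second after the job is handed in, while the arm keeps its last pose, push and grip.
It also fails if it takes over 45 s, if anything falls off the work surface, if the arm or the gripper's body presses on something with over 40 N, if the wrist force passes 120 N, or if a joint passes its speed limit or range.

## Working session

There is one attempt and no reset: what is moved stays moved. The work goes in short steps, Python scripts to look and compute and a shell command to move; the robot and the scene stay as the last step left them, time stands still between calls to the robot, and variables do not carry over. Pictures are saved under pics/ and viewed, and the job is handed in when it is done.

```bash
mkdir -p pics; ls
python3 - <<'E'
from workcell import readout, camera, manip
import cv2
for n in("top","side"):
    c=camera(n); cv2.imwrite(f"pics/{n}0.png",c["pixels"][:,:,::-1]); print(n,c["intrinsics"].round(1).tolist(),c["dist"],c["extrinsics"].round(4).tolist(),(c["range_z"]>0).mean())
print(readout.get_obs())
E
```

```text
pics
top [[404.0, 0.0, 281.7], [0.0, 404.0, 206.8], [0.0, 0.0, 1.0]] [-0.07625881  0.          0.          0.          0.        ] [[-0.0259, -0.9996, 0.006, -0.0307], [-0.9988, 0.0256, -0.0425, 0.5138], [0.0423, -0.0071, -0.9991, 1.1345], [0.0, 0.0, 0.0, 1.0]] 0.9960119047619047
side [[505.5, 0.0, 282.8], [0.0, 505.5, 214.2], [0.0, 0.0, 1.0]] [-0.08960355  0.          0.          0.          0.        ] [[-0.7118, -0.702, 0.021, 0.3282], [-0.3501, 0.3288, -0.8771, 0.2497], [0.6089, -0.6317, -0.4798, 1.1914], [0.0, 0.0, 0.0, 1.0]] 0.9960756802721088
{'clock': 0.1, 'joint_pos': array([ 1.09140707,  0.33281302, -0.06470885,  1.46087877,  0.02162022,
        1.34992382, -0.08852415]), 'joint_velocities': array([-0.00166233, -0.00158138, -0.00068213, -0.00120422, -0.00029874,
       -0.00146379,  0.00051827]), 'tau': array([ 4.54302590e-04, -6.26744485e+01,  4.83982405e-02, -3.92433429e+01,
        1.63887808e-02,  6.85516570e-03, -2.38794252e-05]), 'position': array([ 0.27550664, -0.56060576,  0.23058258]), 'ee_rot': array([ 0.37402985,  0.60063621, -0.37358198,  0.5998119 ]), 'ft_force': array([-0.21561894,  0.24565004,  0.09988021]), 'torque': array([ 0.02529266,  0.01165341, -0.0188993 ]), 'grip_width': 0.9998549053038823}
```

View pics/top0.png

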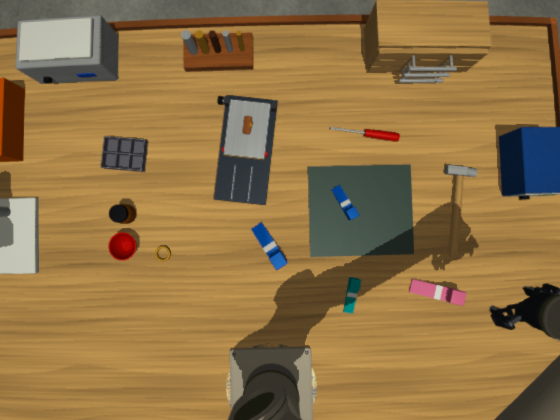

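View pics/side0.png

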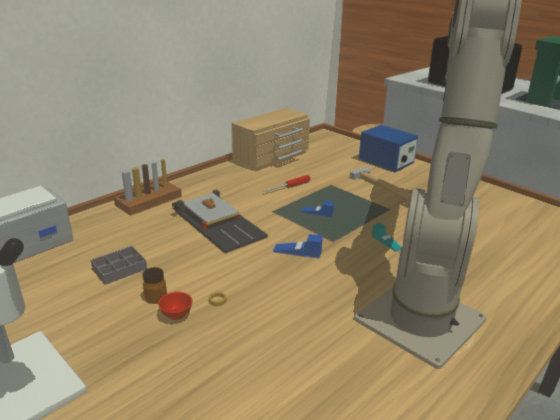

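```bash
cat > h.py <<'E'
import numpy as np, cv2
from workcell import readout, camera, manip
def ray(c,uv):
    K=c["intrinsics"];E=c["extrinsics"]
    p=cv2.undistortPoints(np.float64(uv).reshape(-1,1,2),K,c["dist"]).reshape(-1,2)
    d=np.c_[p,np.ones(len(p))]@E[:3,:3]
    o=-E[:3,:3].T@E[:3,3]
    return o,d
def onz(c,uv,z):
    o,d=ray(c,uv); return o+d*((z-o[2])/d[:,2])[:,None]
def depth_pts(c,uv):
    o,d=ray(c,uv); uv=np.int32(np.round(uv)).reshape(-1,2)
    return o+d*c["range_z"][uv[:,1],uv[:,0]][:,None]
def proj(c,P):
    E=c["extrinsics"]; P=np.float64(P).reshape(-1,3)
    return cv2.projectPoints(P,cv2.Rodrigues(E[:3,:3])[0],E[:3,3],c["intrinsics"],c["dist"])[0].reshape(-1,2)
def crop(c,x,y,w,h,s,name):
    cv2.imwrite(name,cv2.resize(c["pixels"][y:y+h,x:x+w,::-1],None,fx=s,fy=s,interpolation=cv2.INTER_CUBIC))
E
python3 - <<'E'
from h import *
for n in("top","side"):
    c=camera(n)
    hsv=cv2.cvtColor(c["pixels"],cv2.COLOR_RGB2HSV)
    m=cv2.inRange(hsv,(100,120,50),(125,255,255))
    N,l,st,ce=cv2.connectedComponentsWithStats(m)
    for i in range(1,N):
        if 60<st[i,4]<1500:
            ys,xs=np.nonzero(l==i)
            P=depth_pts(c,np.c_[xs,ys])
            r=cv2.minAreaRect(np.float32(P[:,:2]*1000))
            print(n,st[i],ce[i].round(1),"rect",np.round(r[0]),np.round(r[1]),r[2],"z",P[:,2].min().round(3),P[:,2].max().round(3))
c=camera("top");crop(c,205,85,190,150,4,"pics/t1.png")
c=camera("side");crop(c,160,160,200,120,4,"pics/s1.png")
E
```

```text
top [76 73 20  4 71] [85.6 74.5] rect [898. 501.] [53.  6.] 88.85321807861328 z 0.05 0.074
top [331 185  17  19 181] [339.1 193.5] rect [ 548. -210.] [48. 31.] 27.642160415649414 z -0.003 0.02
top [342 203  17  17 181] [350.4 211.4] rect [ 471. -150.] [ 46. 224.] 14.981430053710938 z -0.002 1.155
top [252 223  21  24 269] [261.9 234.4] rect [447.  -3.] [61. 75.] 31.60305404663086 z 0.001 1.155
top [267 246  20  24 266] [276.4 257.6] rect [402. -21.] [119.  49.] 8.781553268432617 z 0.02 1.155
side [364 126  53  19 495] [390.7 134.5] rect [170.  59.] [ 203. 2028.] 28.59430503845215 z 0.112 0.784
side [318 201  16  15 135] [326.9 208.3] rect [ 61. 335.] [  46. 1464.] 37.60211181640625 z 0.005 0.784
side [ 40 226  16  11  76] [ 47.2 231.1] rect [255. 710.] [  41. 1372.] 72.09393310546875 z 0.051 0.784
side [308 235  14  14 112] [315.  239.4] rect [391. -58.] [ 36. 127.] 40.21747970581055 z 0.002 0.059
side [275 243  21   8 118] [285.  246.6] rect [ 34. 460.] [  56. 1241.] 42.222164154052734 z 0.004 0.784
```

View pics/t1.png

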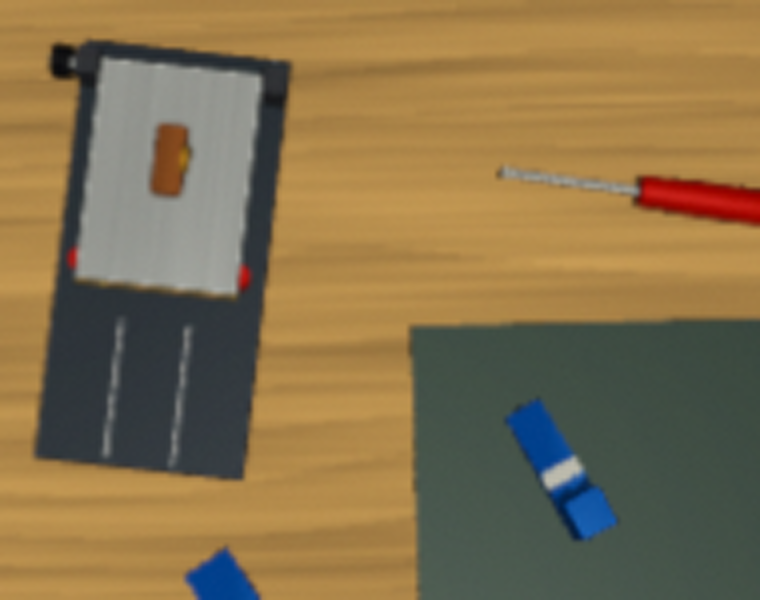

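View pics/s1.png

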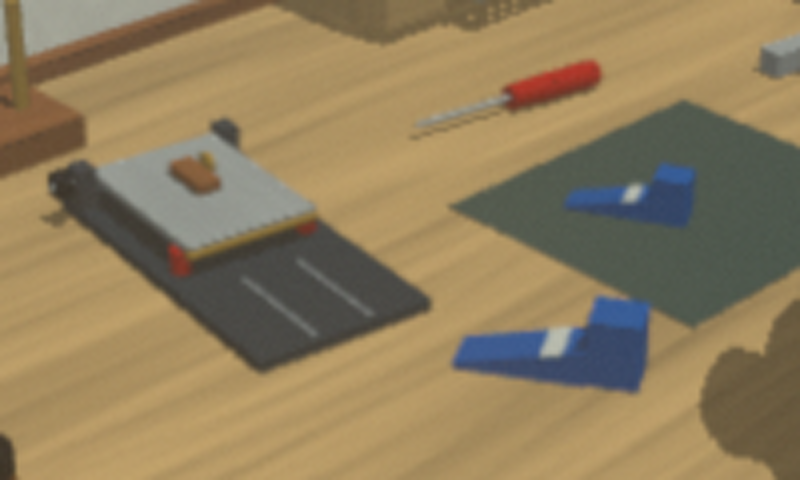

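Run:
```python
from h import *
c=camera("top");crop(c,325,178,40,48,12,"pics/t2.png");crop(c,208,150,70,60,10,"pics/t3.png")
s=camera("side");crop(s,296,196,44,26,16,"pics/s2.png")
uv=[(u,v) for u in range(365,375) for v in range(180,215)]
P=depth_pts(c,uv);print("mat z",np.median(P[:,2]),P[:,2].std())
uv=[(u,v) for u in range(300,306) for v in range(180,215)];P=depth_pts(c,uv);print("bench z",np.median(P[:,2]))
uv=[(u,v) for u in range(236,248) for v in range(170,195)];P=depth_pts(c,uv);print("base z",np.median(P[:,2]))
uv=[(u,v) for u in range(230,262) for v in range(135,150)];P=depth_pts(c,uv);print("plate z",np.median(P[:,2]))
```

```text
mat z 0.0004130398426248627 0.08709670746449623
bench z -0.0006382503760066216
base z 0.011673332017575366
plate z 0.038398535074931184
```

View pics/t2.png

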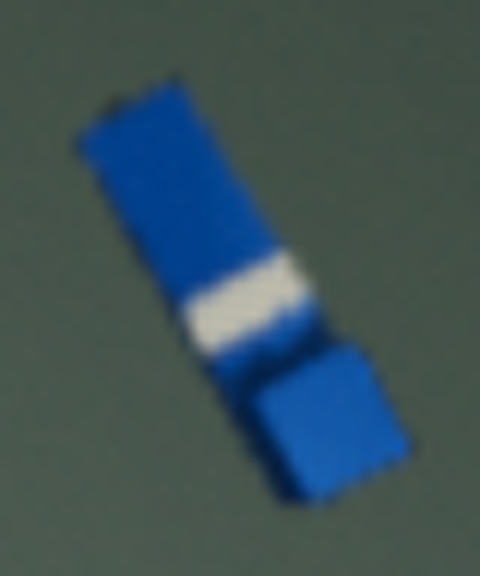

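View pics/t3.png

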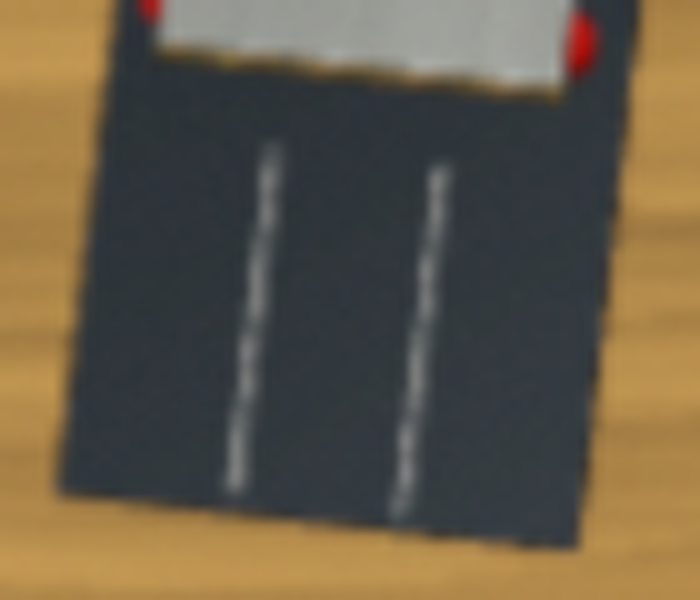

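View pics/s2.png

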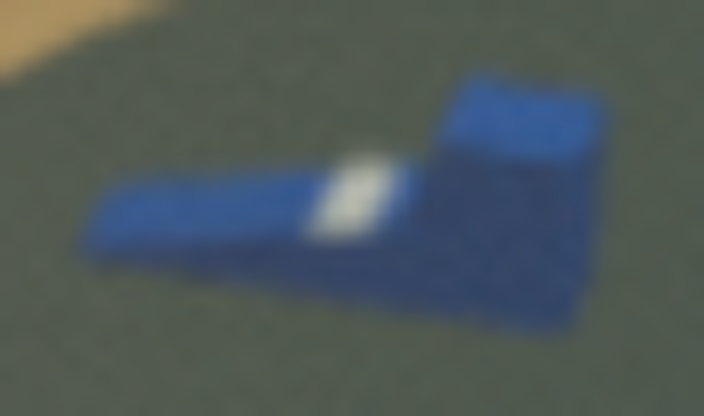

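Run:
```python
from h import *
c=camera("top");s=camera("side")
def px(L,ox,oy,k): return np.array([(ox+(x+.5)/k-.5,oy+(y+.5)/k-.5) for x,y in L])
r=lambda a:(1000*a).round(1)
tip=onz(c,px([(78,145),(178,80)],325,178,12),.004)
hl=onz(c,px([(258,398),(360,345),(412,448),(312,500)],325,178,12),.042)
band=onz(c,px([(247,302)],325,178,12),.0175)
print("tip",r(tip),"w",np.linalg.norm(tip[0]-tip[1]));print("heel",r(hl),r(hl.mean(0)));print("band",r(band))
v=tip.mean(0)-hl.mean(0);print("len",np.linalg.norm(v[:2]),"yaw",np.degrees(np.arctan2(v[1],v[0])))
# side
hs=onz(s,px([(468,75),(605,100),(575,162),(440,148)],296,196,16),.042)
ts=onz(s,px([(78,245),(120,182)],296,196,16),.004)
bs=onz(s,px([(350,202)],296,196,16),.0175)
print("side heel",r(hs),r(hs.mean(0)),"tip",r(ts.mean(0)),"band",r(bs))
v=ts.mean(0)-hs.mean(0);print("yaw",np.degrees(np.arctan2(v[1],v[0])),np.linalg.norm(v[:2]))
# stand
L=onz(c,px([(275,145),(235,490),(442,165),(400,515)],208,150,10),.012)
F=onz(c,px([(60,490),(580,548)],208,150,10),.012)
B=onz(c,px([(158,48),(560,95)],208,150,10),.031)
print("lines",r(L),"front",r(F),"bar",r(B))
for a,b in((1,0),(3,2)):
    d=L[b]-L[a];print("yaw",np.degrees(np.arctan2(d[1],d[0])))
for q in (F,B):
    d=q[0]-q[1];print("yaw-90",np.degrees(np.arctan2(d[1],d[0]))-90,np.linalg.norm(d),r(q.mean(0)))
# full stand mask edges
hsv=cv2.cvtColor(s["pixels"],cv2.COLOR_RGB2HSV)
crop(s,170,185,100,65,8,"pics/s3.png");crop(c,210,90,75,65,10,"pics/t4.png")
```

```text
tip [[ 558.7 -186.4    4. ]
 [ 573.6 -210.9    4. ]] w 0.028683362847308057
heel [[ 496.1 -221.2   42. ]
 [ 507.7 -245.3   42. ]
 [ 483.6 -256.6   42. ]
 [ 472.3 -233.    42. ]] [ 489.9 -239.    42. ]
band [[ 519.5 -223.5   17.5]]
len 0.08624235133141009 yaw 27.894612430380377
side heel [[ 510.3 -242.3   42. ]
 [ 484.2 -254.1   42. ]
 [ 471.  -228.9   42. ]
 [ 493.3 -213.8   42. ]] [ 489.7 -234.8   42. ] tip [ 568.5 -197.4    4. ] band [[ 520.1 -219.2   17.5]]
yaw 25.367839097402445 0.08716790383276732
lines [[638.   85.8  12. ]
 [539.8  99.2  12. ]
 [631.   38.4  12. ]
 [531.5  52.5  12. ]] front [[541.1 148.9  12. ]
 [520.8   1.7  12. ]] bar [[663.4 116.2  31. ]
 [647.1   3.7  31. ]]
yaw -7.722648209139444
yaw -8.072030272060854
yaw-90 -7.838650576461049 0.14861178457452354 [531.   75.3  12. ]
yaw-90 -8.242949976567644 0.11370804307237517 [655.3  59.9  31. ]
```

View pics/s3.png

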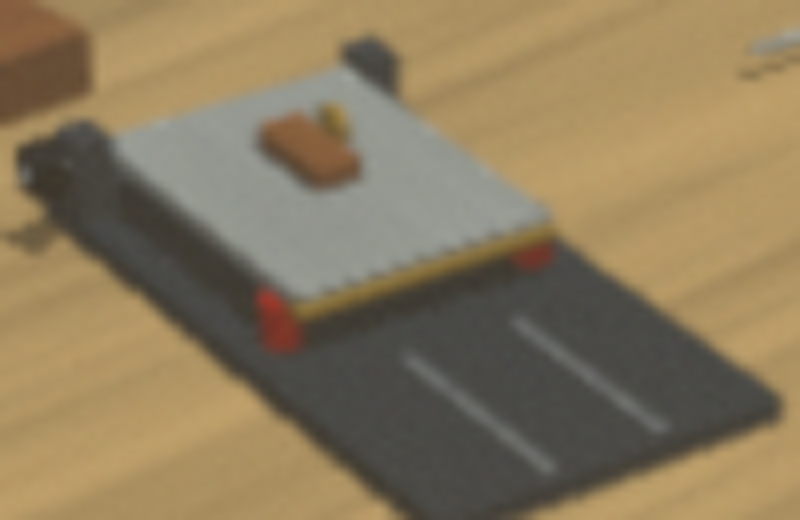

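View pics/t4.png

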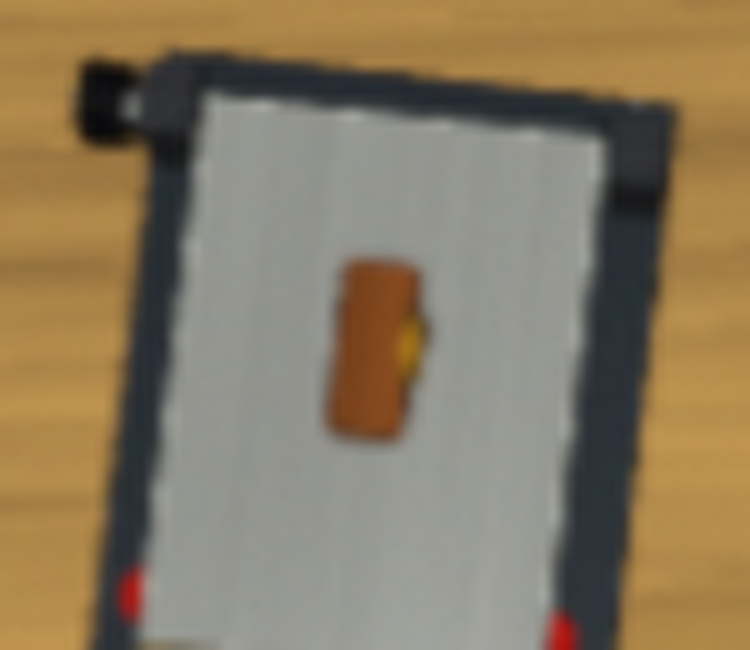

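```bash
cat >> h.py <<'E'
from scipy.spatial.transform import Rotation as Ro
def goto(p,yaw):
    "tool down, jaw (z) axis along yaw(deg) mod 180; print turn & shift"
    o=readout.get_obs();R=Ro.from_quat(o["ee_rot"]);best=None
    for y in(yaw,yaw+180):
        z=np.array([np.cos(np.radians(y)),np.sin(np.radians(y)),0]);x=np.array([0,0,-1.])
        T=Ro.from_matrix(np.c_[x,np.cross(z,x),z]);w=(R.inv()*T).as_rotvec(degrees=True)
        if best is None or abs(w[0])<abs(best[0]):best=w
    d=R.inv().apply(np.array(p)-o["position"])*1000
    print("turn",best.round(1),"shift mm",d.round(1),"| t",o["clock"],"pos",o["position"].round(4),"f",o["ft_force"].round(1),"w",round(o["grip_width"],3))
E
python3 - <<'E'
from h import *
s=camera("side")
def px(L,ox,oy,k): return np.array([(ox+(x+.5)/k-.5,oy+(y+.5)/k-.5) for x,y in L])
r=lambda a:(1000*a).round(1)
L=onz(s,px([(408,355),(550,470),(515,320),(665,430)],170,185,8),.012)
print(r(L)); B=onz(s,px([(297,300),(553,222)],170,185,8),.039);print(r(B),r(B.mean(0)))
print(Ro.from_quat(readout.get_obs()["ee_rot"]).as_matrix().round(3))
goto((.4898,-.237,.15),117)
E
```

```text
[[638.7  87.1  12. ]
 [540.4 101.8  12. ]
 [631.3  40.6  12. ]
 [532.4  53.3  12. ]]
[[661.8 119.9  39. ]
 [642.7  10.7  39. ]] [652.3  65.3  39. ]
[[ 0.     0.897  0.441]
 [ 0.     0.441 -0.897]
 [-1.     0.     0.   ]]
turn [-0.8  0.  -0. ] shift mm [  81.3  335.  -196.2] | t 0.55 pos [ 0.2757 -0.5609  0.2313] f [-0.  -0.  -0.9] w 1.001
```

```bash
python3 -m inch '[[[0,0,0],[0,45,-27],0],[[0,0,0],[10,95,-56],0],[[0,0,0],[20,145,-85],0],[[0,0,0],[40,195,-114],0],[[0,0,0],[60,245,-143],0],[[0,0,0],[80,290,-170],0],[[-1,0,0],[80,325,-190],0],[[-1,0,0],[81,335,-196],0],[[-1,0,0],[81,335,-196],0],[[-1,0,0],[81,335,-196],0]]' 24
python3 - <<'E'
from h import *
goto((.4898,-.237,.009),117)
c=camera("top");crop(c,310,160,80,80,7,"pics/t5.png")
c=camera("side");crop(c,270,150,100,80,7,"pics/s5.png")
E
```

```text
clock: 1.8
position: [0.4891, -0.2389, 0.1504]
ee_rot: [0.369, 0.603, -0.37, 0.603]
ft_force: [-0.7, -0.6, -0.0]
grip_width: 1.001
turn [0. 0. 0.] shift mm [141.4   1.6  -1.5] | t 1.8 pos [ 0.4891 -0.2389  0.1504] f [-0.7 -0.6 -0. ] w 1.001
```

View pics/s5.png

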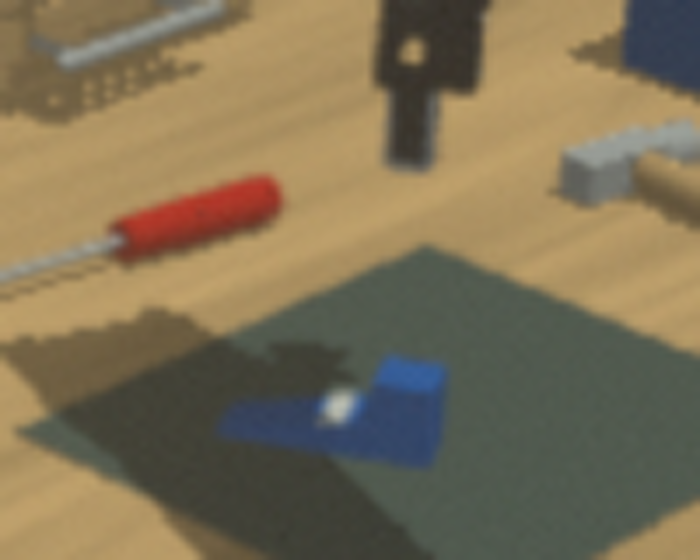

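```bash
python3 -m inch '[[[0,0,0],[40,1.6,-1.5],0],[[0,0,0],[80,1.6,-1.5],0],[[0,0,0],[110,1.6,-1.5],0],[[0,0,0],[130,1.6,-1.5],0.3],[[0,0,0],[141,1.6,-1.5],0.4],[[0,0,0],[141,1.6,-1.5],0.45],[[0,0,0],[141,1.6,-1.5],0.5]]' 24
python3 - <<'E'
from h import *
goto((.4898,-.237,.009),117)
c=camera("side");crop(c,270,150,100,80,7,"pics/s6.png")
c=camera("top");crop(c,310,160,80,80,7,"pics/t6.png")
E
```

```text
clock: 2.78
position: [0.4905, -0.2372, 0.0103]
ee_rot: [0.369, 0.602, -0.37, 0.604]
ft_force: [0.6, 0.0, -0.1]
grip_width: 0.5
turn [ 0.   0.1 -0. ] shift mm [ 1.3 -0.5 -0.5] | t 2.775 pos [ 0.4905 -0.2372  0.0103] f [ 0.6  0.  -0.1] w 0.5
```

View pics/s6.png

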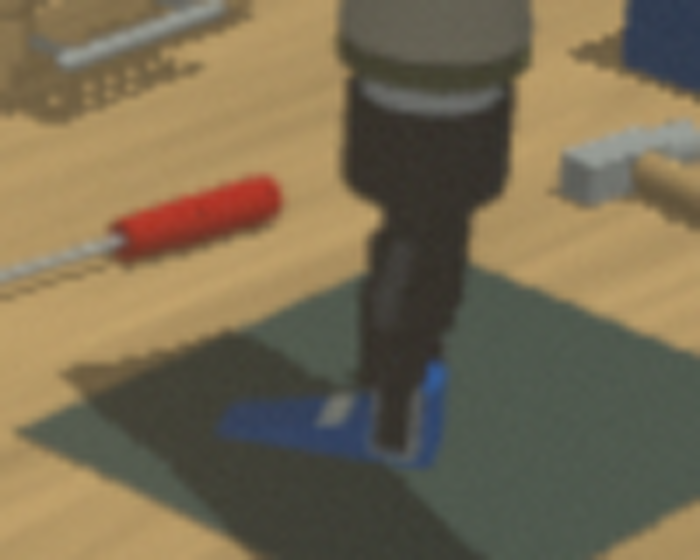

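View pics/t6.png

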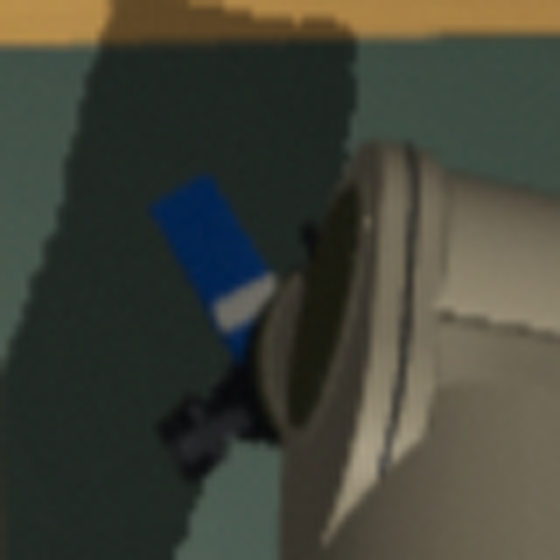

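```bash
python3 -m inch '[[[0,0,0],[1,-2,-0.5],0.55],[[0,0,0],[1,-2,-0.5],0.6],[[0,0,0],[1,-2,-0.5],0.7],[[0,0,0],[1,-2,-0.5],1],[[0,0,0],[1,-2,-0.5],1],[[0,0,0],[1,-2,-0.5],1]]' 24
python3 - <<'E'
from h import *
goto((.4898,-.237,.009),117)
c=camera("side");crop(c,290,190,50,35,14,"pics/s7.png")
E
```

```text
clock: 3.62
position: [0.4886, -0.2378, 0.0096]
ee_rot: [0.369, 0.602, -0.37, 0.604]
ft_force: [-2.4, -0.3, 6.1]
grip_width: 0.325
turn [ 0.   0.1 -0. ] shift mm [ 0.6  1.4 -0.1] | t 3.625 pos [ 0.4886 -0.2378  0.0096] f [-2.4 -0.3  6.1] w 0.325
```

View pics/s7.png

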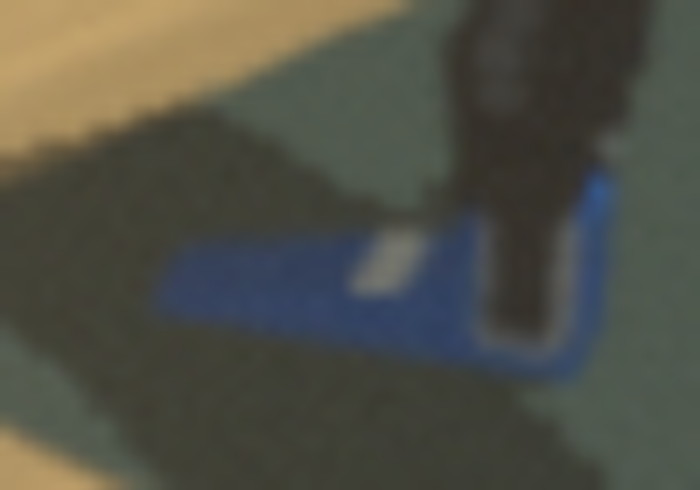

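```bash
python3 -m inch '[[[0,0,0],[-5,0,0],1],[[0,0,0],[-30,0,0],1],[[0,0,0],[-65,0,0],1],[[0,0,0],[-90,0,0],1],[[0,0,0],[-90,0,0],1],[[0,0,0],[-90,0,0],1]]' 24
python3 - <<'E'
from h import *
a=np.radians(-7.9);o=np.array([.660,.059])
p=o+(-.112)*np.array([np.cos(a),np.sin(a)]);print(p)
goto((*p,.10),82.1)
c=camera("side");crop(c,280,130,80,60,10,"pics/s8.png")
E
```

```text
clock: 4.42
position: [0.4879, -0.2374, 0.0988]
ee_rot: [0.369, 0.603, -0.37, 0.603]
ft_force: [0.3, 0.8, -1.6]
grip_width: 0.328
[0.54906294 0.07439379]
turn [34.9  0.1 -0. ] shift mm [  -1.6  196.1 -249.9] | t 4.425 pos [ 0.4879 -0.2374  0.0988] f [ 0.3  0.8 -1.6] w 0.328
```

View pics/s8.png

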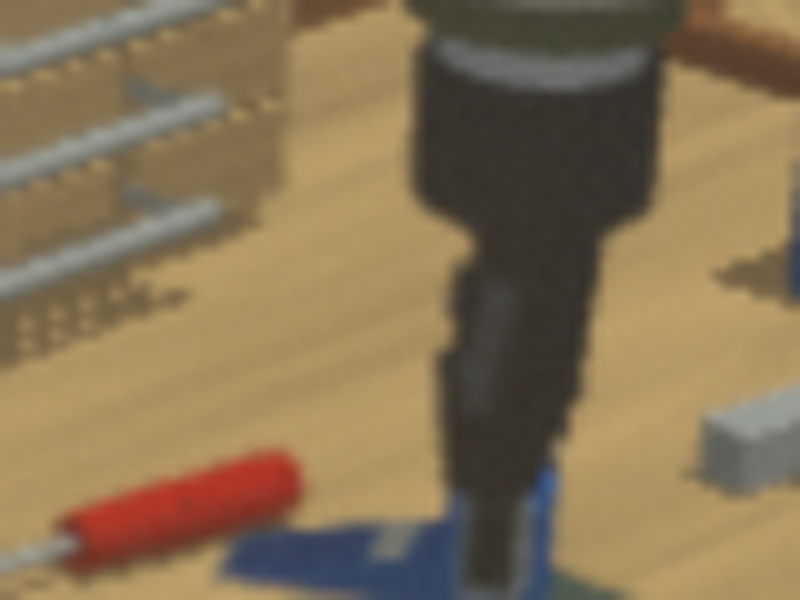

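```bash
python3 -m inch '[[[4,0,0],[-5,20,-25],1],[[9,0,0],[-10,50,-62],1],[[14,0,0],[-10,80,-102],1],[[19,0,0],[-10,110,-140],1],[[24,0,0],[-10,140,-178],1],[[29,0,0],[-10,165,-210],1],[[33,0,0],[-5,185,-236],1],[[34.9,0,0],[-2,196,-250],1],[[34.9,0,0],[-2,196,-250],1],[[34.9,0,0],[-2,196,-250],1]]' 24
python3 - <<'E'
from h import *
goto((.5491,.0744,.0255),82.1)
c=camera("side");crop(c,170,150,120,100,6,"pics/s9.png")
c=camera("top");crop(c,190,110,120,110,6,"pics/t9.png")
E
```

```text
clock: 5.72
position: [0.5484, 0.0733, 0.0996]
ee_rot: [-0.533, -0.464, 0.534, -0.464]
ft_force: [-0.3, -0.3, -0.4]
grip_width: 0.321
turn [0.  0.1 0.1] shift mm [74.1  0.6 -1.3] | t 5.725 pos [0.5484 0.0733 0.0996] f [-0.3 -0.3 -0.4] w 0.321
```

View pics/s9.png

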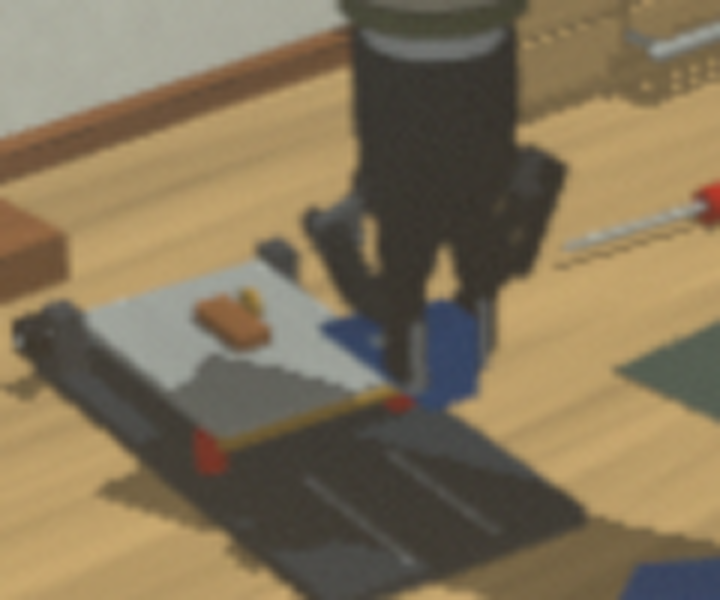

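View pics/t9.png

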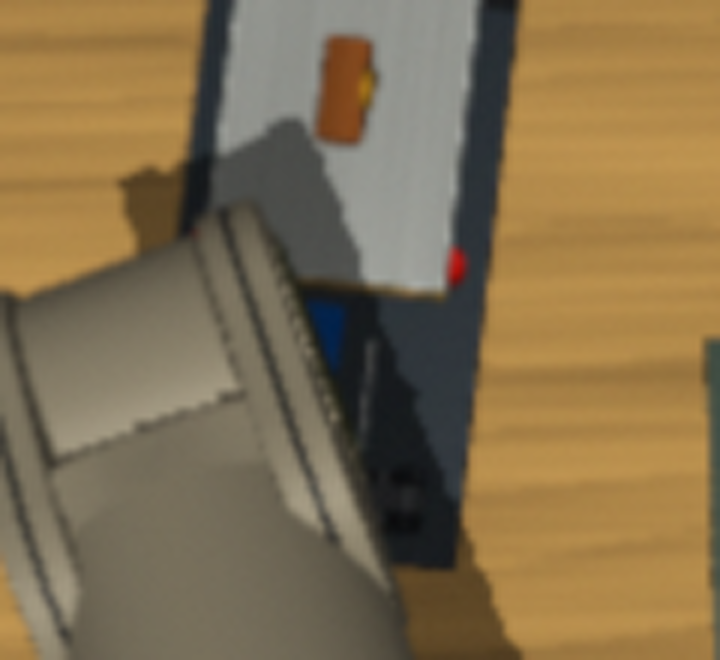

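```bash
python3 -m inch '[[[0,0,0],[25,0.6,-1.3],1],[[0,0,0],[50,0.6,-1.3],1],[[0,0,0],[65,0.6,-1.3],1],[[0,0,0],[72,0.6,-1.3],1],[[0,0,0],[74,0.6,-1.3],1],[[0,0,0],[74,0.6,-1.3],1]]' 24
python3 - <<'E'
from h import *
goto((.5491,.0744,.0216),82.1)
c=camera("side");crop(c,190,185,90,65,8,"pics/s10.png")
c=camera("top");crop(c,200,130,90,80,8,"pics/t10.png")
E
```

```text
clock: 6.58
position: [0.5498, 0.0742, 0.0266]
ee_rot: [-0.533, -0.464, 0.534, -0.465]
ft_force: [0.2, -1.2, -0.3]
grip_width: 0.324
turn [-0.   0.1 -0. ] shift mm [ 5.  -0.7 -0.1] | t 6.575 pos [0.5498 0.0742 0.0266] f [ 0.2 -1.2 -0.3] w 0.324
```

View pics/s10.png

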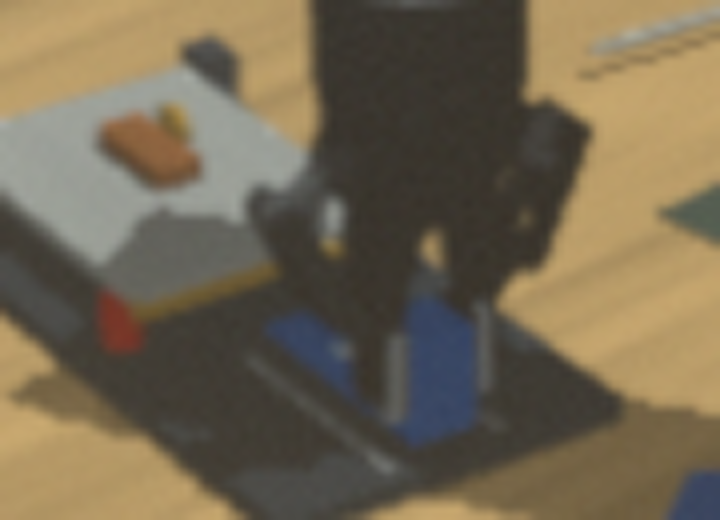

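View pics/t10.png

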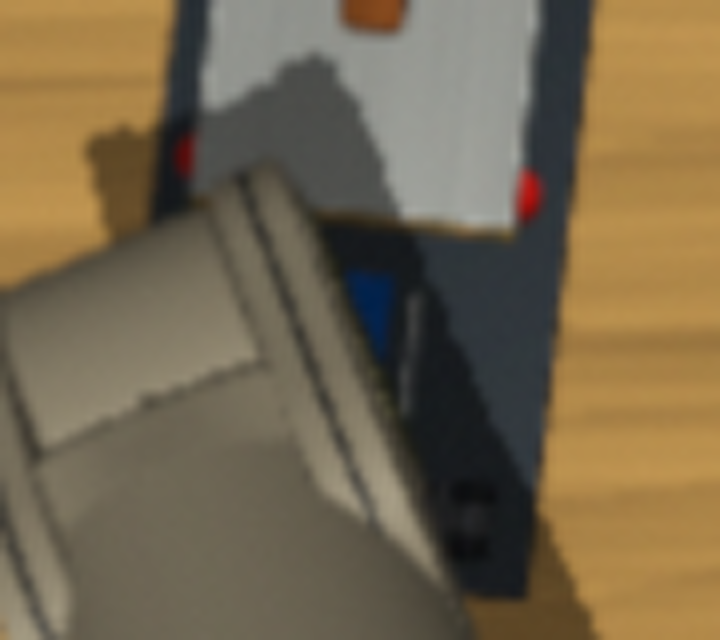

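```bash
python3 -m inch '[[[0,0,0],[2,0,0],1],[[0,0,0],[4,0,0],1],[[0,0,0],[5,0,0],1],[[0,0,0],[5.5,0,0],1],[[0,0,0],[5.5,0,0],1]]' 24
python3 - <<'E'
from h import *
goto((.5491,.0744,.0216),82.1)
c=camera("side");crop(c,210,205,65,45,12,"pics/s11.png")
c=camera("top");crop(c,225,145,50,50,12,"pics/t11.png")
E
```

```text
clock: 7.3
position: [0.5498, 0.0742, 0.0216]
ee_rot: [-0.533, -0.464, 0.534, -0.465]
ft_force: [-3.8, -1.2, 6.7]
grip_width: 0.326
turn [-0.   0.1 -0. ] shift mm [ 0.  -0.7 -0.1] | t 7.3 pos [0.5498 0.0742 0.0216] f [-3.8 -1.2  6.7] w 0.326
```

View pics/s11.png

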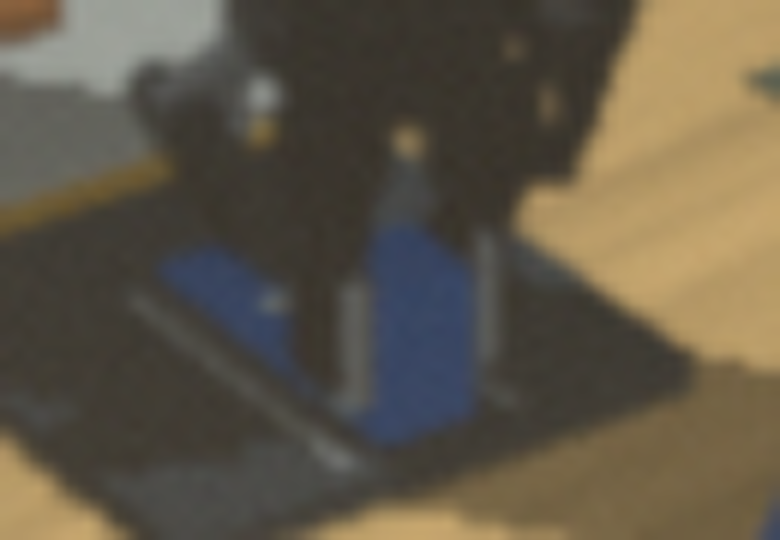

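View pics/t11.png

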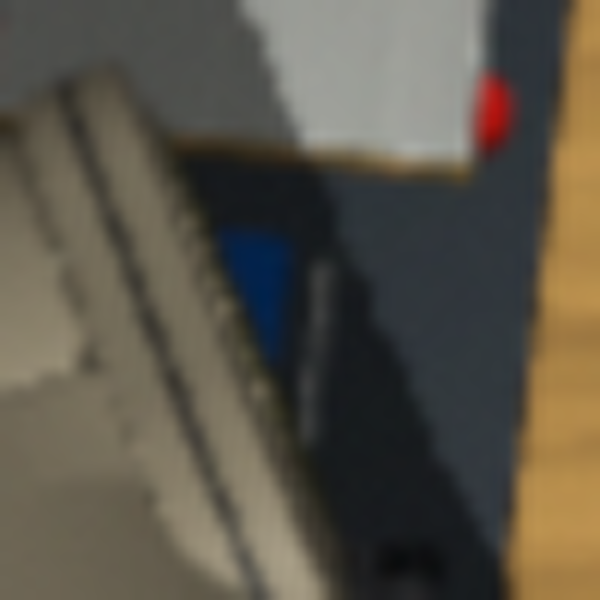

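Run:
```python
from h import *
c=camera("top");s=camera("side")
def px(L,ox,oy,k): return np.array([(ox+(x+.5)/k-.5,oy+(y+.5)/k-.5) for x,y in L])
a=np.radians(-7.9);X=np.array([np.cos(a),np.sin(a)]);Y=np.array([-X[1],X[0]])
f=lambda P:np.c_[(P[:,:2]-[.660,.059])@X,(P[:,:2]-[.660,.059])@Y].__mul__(1000).round(1).tolist()
print("top tip R",f(onz(c,px([(292,238)],225,145,12),.016)),"R edge",f(onz(c,px([(277,350)],225,145,12),.0235)),"line R",f(onz(c,px([(323,265),(312,435)],225,145,12),.012)))
print("bar front",f(onz(c,px([(180,148),(470,180)],225,145,12),.031)))
print("side tip L",f(onz(s,px([(160,268)],210,205,12),.016)),"bottom edge",f(onz(s,px([(165,280),(300,385)],210,205,12),.012)),"line L",f(onz(s,px([(135,298),(350,465)],210,205,12),.012)))
print("back lower",f(onz(s,px([(375,445),(480,410)],210,205,12),.012)))
```

```text
top tip R [[-22.6, -16.1]] R edge [[-50.3, -16.3]] line R [[-27.6, -23.8], [-68.2, -25.9]]
bar front [[-6.5, 11.0], [-6.5, -57.2]]
side tip L [[-24.4, 16.2]] bottom edge [[-24.3, 14.8], [-86.9, 14.8]] line L [[-27.6, 25.7], [-124.9, 25.0]]
back lower [[-120.7, 15.1], [-122.1, -14.5]]
```

```bash
python3 -m inch '[[[0,0,0],[0,5,-0.5],1],[[0,0,0],[0,14,-0.7],1],[[0,0,0],[0,24,-0.7],1],[[0,0,0],[0,34,-0.7],1],[[0,0,0],[0,44,-0.7],1],[[0,0,0],[0,50,-0.7],1],[[0,0,0],[0,50,-0.7],1]]' 24
python3 - <<'E'
from h import *
p=np.array([.5498,.0742]);a=np.radians(-7.9);q=p+.0755*np.array([np.cos(a),np.sin(a)])+.0007*np.array([-np.sin(a),np.cos(a)])
goto((*q,.0216),82.1)
c=camera("side");crop(c,190,185,80,60,10,"pics/s12.png")
c=camera("top");crop(c,205,125,80,70,10,"pics/t12.png")
E
```

```text
clock: 8.38
position: [0.6001, 0.0679, 0.0216]
ee_rot: [0.534, 0.463, -0.533, 0.465]
ft_force: [1.0, -0.4, 1.3]
grip_width: 0.324
turn [-0.1  0.1 -0.1] shift mm [ 0.1 24.8 -0.1] | t 8.375 pos [0.6001 0.0679 0.0216] f [ 1.  -0.4  1.3] w 0.324
```

View pics/s12.png

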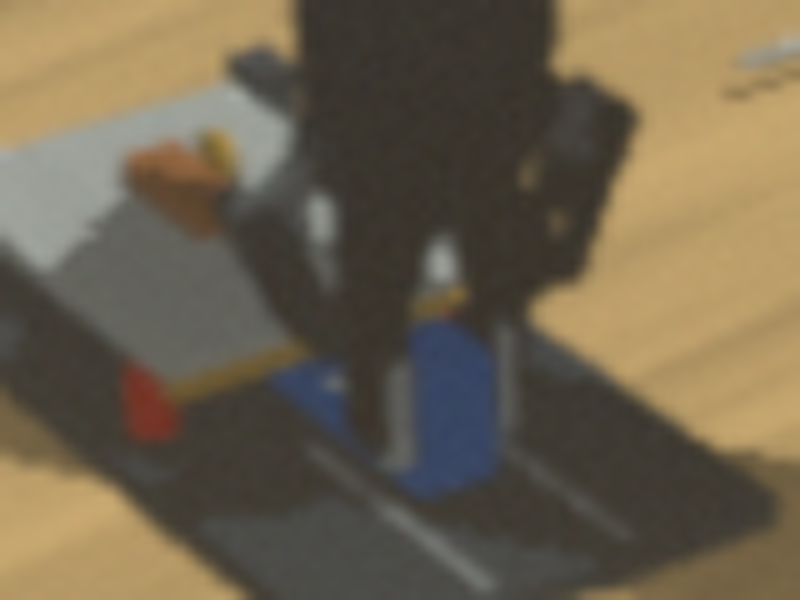

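View pics/t12.png

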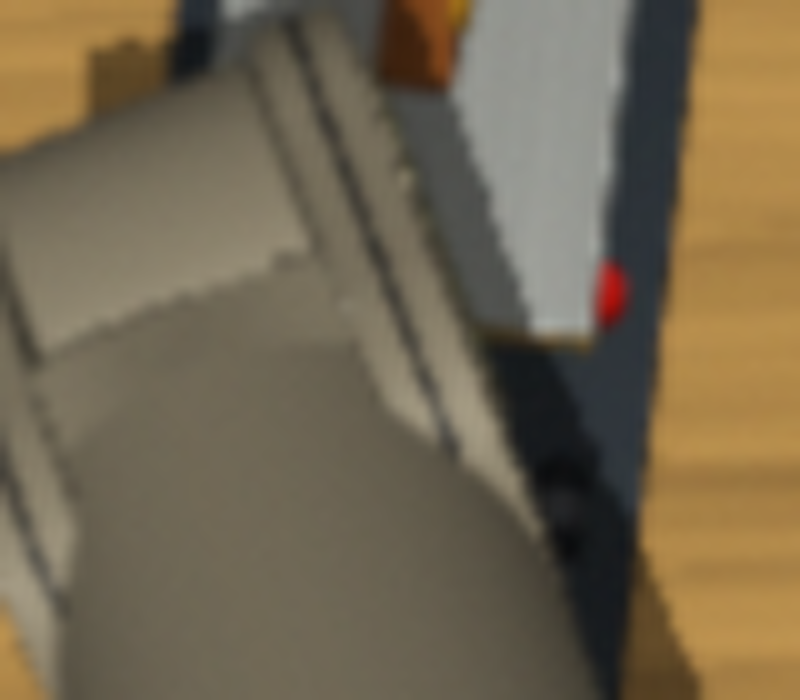

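```bash
python3 -m inch '[[[0,0,0],[0,2,0],1],[[0,0,0],[0,4,0],1],[[0,0,0],[0,6,0],1],[[0,0,0],[0,8,0],1],[[0,0,0],[0,10,0],1],[[0,0,0],[0,12,0],1],[[0,0,0],[0,14,0],1],[[0,0,0],[0,16,0],1],[[0,0,0],[0,18,0],1],[[0,0,0],[0,18,0],1]]' 24
python3 - <<'E'
from h import *
p=np.array([.5498,.0742]);a=np.radians(-7.9);q=p+.0755*np.array([np.cos(a),np.sin(a)])+.0007*np.array([-np.sin(a),np.cos(a)])
goto((*q,.0216),82.1)
c=camera("side");crop(c,190,175,80,60,10,"pics/s13.png")
E
```

```text
clock: 9.72
position: [0.6157, 0.0661, 0.0216]
ee_rot: [-0.532, -0.465, 0.534, -0.464]
ft_force: [-12.5, 1.4, 11.2]
grip_width: 0.32
turn [-0.   0.1  0.1] shift mm [-0.   9.1  0.3] | t 9.725 pos [0.6157 0.0661 0.0216] f [-12.5   1.4  11.2] w 0.32
```

View pics/s13.png

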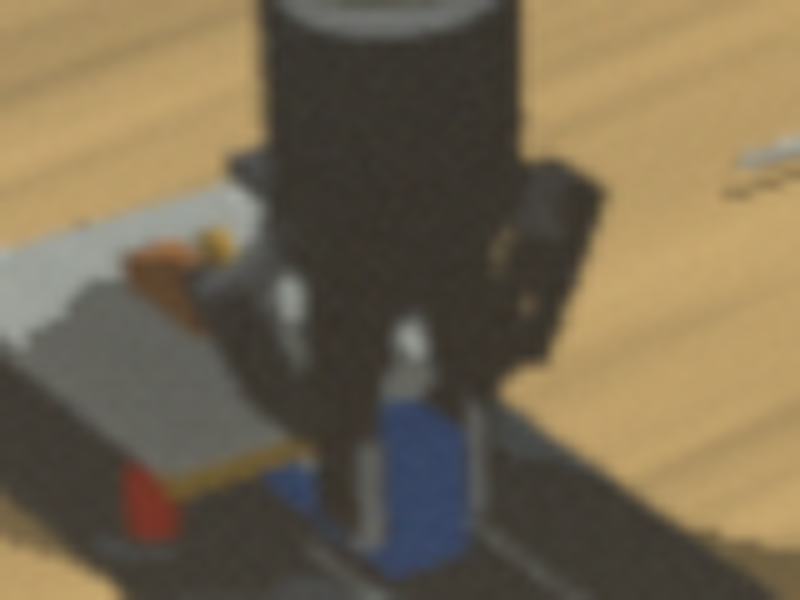

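```bash
python3 -m inch '[[[0,0,0],[0,3,0.2],1],[[0,0,0],[0,5,0.2],1],[[0,0,0],[0,7,0.2],1],[[0,0,0],[0,8,0.2],1],[[0,0,0],[0,8,0.2],1]]' 24
python3 - <<'E'
from h import *
p=np.array([.5498,.0742]);a=np.radians(-7.9);q=p+.0755*np.array([np.cos(a),np.sin(a)])+.0007*np.array([-np.sin(a),np.cos(a)])
goto((*q,.0216),82.1)
c=camera("side");crop(c,200,195,60,45,13,"pics/s14.png")
t=camera("top");crop(t,205,85,80,70,10,"pics/t14.png")
# lift from plate points' depth
for n,c in(("side",c),("top",t)):
    v,u=np.mgrid[80:240,190:290];uv=np.c_[u.ravel(),v.ravel()]
    P=depth_pts(c,uv);Q=np.c_[(P[:,:2]-[.660,.059])@[np.cos(a),np.sin(a)],(P[:,:2]-[.660,.059])@[-np.sin(a),np.cos(a)],P[:,2]]
    k=(Q[:,0]>0)&(Q[:,0]<.145)&(abs(Q[:,1])<.053)&(Q[:,2]>.03)&(Q[:,2]<.056)
    Q=Q[k];A=np.c_[Q[:,0],np.ones(len(Q))];w=np.ones(len(Q),bool)
    for _ in range(6):
        s,*_r=np.linalg.lstsq(A[w],Q[w,2],rcond=None);w=abs(A@s-Q[:,2])<.003
    print(n,len(Q),w.sum(),"slope",s,"z@0",s[1],"z@150",s[0]*.15+s[1],"lift",-s[0]*150)
E
```

```text
clock: 10.4
position: [0.6218, 0.0656, 0.0216]
ee_rot: [-0.531, -0.466, 0.535, -0.463]
ft_force: [-13.3, 0.8, 10.7]
grip_width: 0.325
turn [0.  0.1 0.4] shift mm [-0.   3.   0.7] | t 10.4 pos [0.6218 0.0656 0.0216] f [-13.3   0.8  10.7] w 0.325
side 375 314 slope [-0.01930793  0.04126919] z@0 0.04126919042178233 z@150 0.03837300059459797 lift 2.8961898271843585
top 1048 798 slope [-0.01409627  0.04077076] z@0 0.040770762563997136 z@150 0.03865632193867851 lift 2.114440625318627
```

View pics/s14.png

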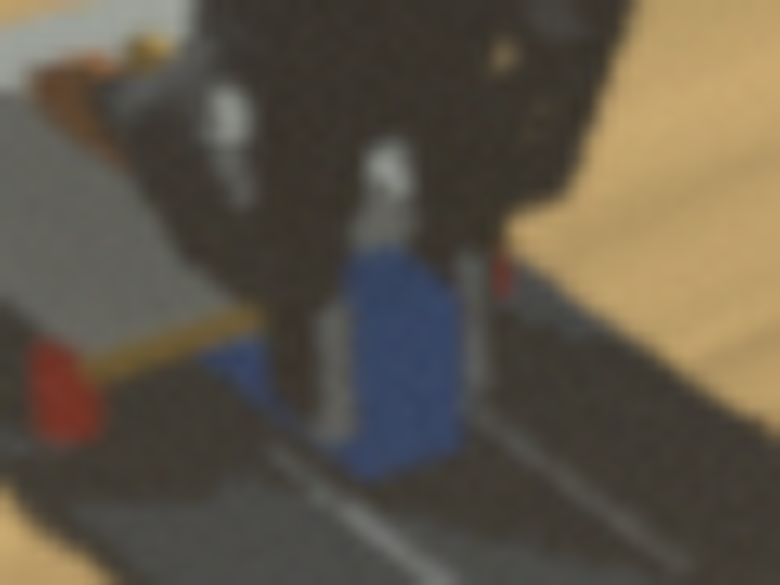

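View pics/t14.png

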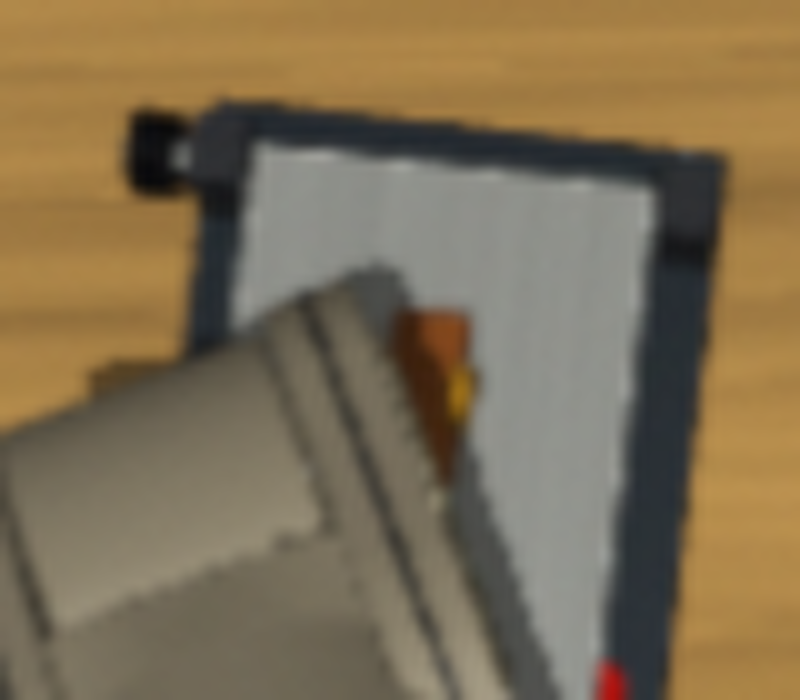

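```bash
python3 -m inch '[[[0,0,0.2],[0,2,0.3],1],[[0,0,0.4],[0,3.5,0.6],1],[[0,0,0.4],[0,4.5,0.6],1],[[0,0,0.4],[0,4.5,0.6],1],[[0,0,0.4],[0,4.5,0.6],1],[[0,0,0.4],[0,4.5,0.6],1]]' 24
cat > l.py <<'E'
from h import *
import sys
p=np.array([.5498,.0742]);a=np.radians(-7.9);q=p+.0755*np.array([np.cos(a),np.sin(a)])+.0007*np.array([-np.sin(a),np.cos(a)])
goto((*q,.0216),82.1)
c=camera("side");crop(c,200,195,60,45,13,"pics/s%s.png"%sys.argv[1])
t=camera("top")
for n,c in(("side",c),("top",t)):
    v,u=np.mgrid[80:240,190:290];uv=np.c_[u.ravel(),v.ravel()]
    P=depth_pts(c,uv);Q=np.c_[(P[:,:2]-[.660,.059])@[np.cos(a),np.sin(a)],(P[:,:2]-[.660,.059])@[-np.sin(a),np.cos(a)],P[:,2]]
    k=(Q[:,0]>0)&(Q[:,0]<.145)&(abs(Q[:,1])<.053)&(Q[:,2]>.03)&(Q[:,2]<.056)
    Q=Q[k];A=np.c_[Q[:,0],np.ones(len(Q))];w=np.ones(len(Q),bool)
    for _ in range(6):
        s,*_r=np.linalg.lstsq(A[w],Q[w,2],rcond=None);w=abs(A@s-Q[:,2])<.003
    f=Q[(Q[:,0]<.04)&w]
    print(n,w.sum(),"z@0",s[1].round(4),"slope lift",(-s[0]*150).round(2),"front z med-model39 ",len(f),np.median((f[:,2]-.0385)*150/(150-f[:,0]*1000)*1000).round(2) if len(f) else None)
E
python3 l.py 15
```

```text
clock: 11.25
position: [0.6242, 0.0653, 0.0216]
ee_rot: [-0.531, -0.465, 0.534, -0.464]
ft_force: [-12.7, 1.4, 11.4]
grip_width: 0.322
turn [0.1 0.1 0.2] shift mm [-0.   0.6  0.7] | t 11.25 pos [0.6242 0.0653 0.0216] f [-12.7   1.4  11.4] w 0.322
side 316 z@0 0.0418 slope lift 3.07 front z med-model39  84 3.47
top 795 z@0 0.0419 slope lift 3.93 front z med-model39  104 2.96
```

View pics/s15.png

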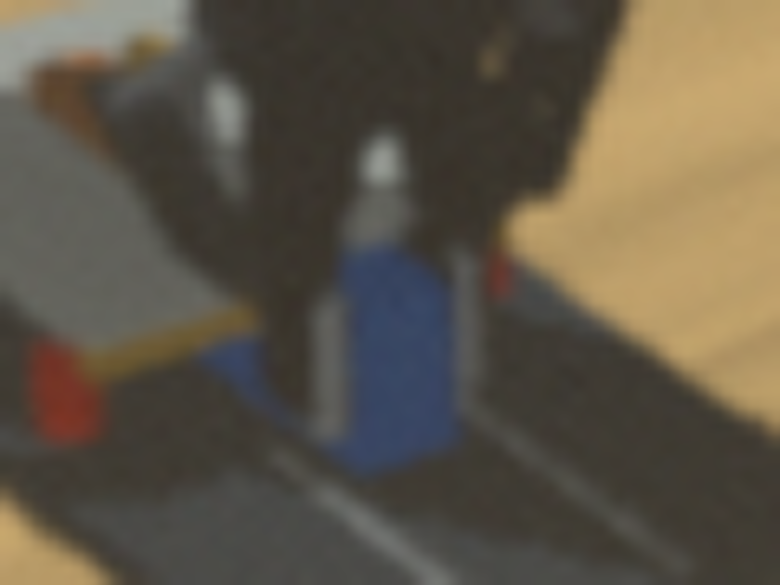

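```bash
python3 - <<'E'
from h import *
s=camera("side")
def px(L,ox,oy,k): return np.array([(ox+(x+.5)/k-.5,oy+(y+.5)/k-.5) for x,y in L])
a=np.radians(-7.9);X=np.array([np.cos(a),np.sin(a)]);Y=np.array([-X[1],X[0]])
f=lambda P:(np.c_[(P[:,:2]-[.660,.059])@X,(P[:,:2]-[.660,.059])@Y]*1000).round(1).tolist()
print("back low corners",f(onz(s,px([(355,475),(460,437)],200,195,13),.012)),"line",f(onz(s,px([(280,455),(430,575)],200,195,13),.012)))
for _ in range(20): camera("top")
E
python3 l.py 16
```

```text
back low corners [[-46.6, 16.2], [-46.0, -12.9]] line [[-28.9, 25.5], [-93.8, 25.8]]
turn [0.1 0.1 0.2] shift mm [-0.   0.6  0.8] | t 12.4 pos [0.6242 0.0653 0.0216] f [-12.9   2.4  10.7] w 0.323
side 308 z@0 0.0415 slope lift 2.85 front z med-model39  77 3.25
top 806 z@0 0.042 slope lift 3.83 front z med-model39  109 3.14
```

```bash
python3 -c "
from workcell import manip;print(manip.hand_in())"
```

```text
the job is handed in; nothing more can be done
None
```

I gripped the smaller blue wedge at 24 N and set it flat on the base between the white lines. I then pushed it straight in under the middle of the bar and handed the job in while still gripping it, at about 12.4 s.

**Lift:** the readings at the bar spread from 2.9 to 3.8 mm. The two cameras' slope fits differ by about 1 mm (side 2.9, top 3.8). Heights at the plate's front gave 3.1 to 3.3 mm, and the distance pushed puts it at about 3.4 mm. All of these are inside 2 to 5 mm.

**Position and hold:** the wedge sits within about 1 mm of the middle. The arm pose, grip and lift stayed steady over a 1 s hold before hand-in, with wrist force around 17 N (it was 18 N at most in the readings after each move).

**Not checked:**
- The white band was hidden by the finger, so I could not see it under the bar directly. I inferred its position from the heel's back edge.
- I did not look at the bystander objects again at the end. The arm's path stayed clear of them.
- I only measured the lift between pushes, so the largest value while pushing was not measured. No reading was over 4 mm.

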